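Load the ultrasonic cleaner, then close it

TASK

Get the jeweller's ultrasonic cleaner ready for a run: gently lower the basket of gold rings into the tank until it stands flat on the tank floor, then lay the blue lid gently and squarely over the tank so that it lies flat and covers the whole opening. Leave the basket of burs where it is.

Things in the scene. Friction and masses are not known exactly. Their poses are not given: they have to be found in the camera images.
- ring_basket: (All sizes in mm.) Open steel basket holding gold rings, to be cleaned; outside 70 mm (its x) by 110 mm (its y), walls 30 high and 3 thick. A black bar handle runs along its x across the middle, from wall to wall: 70 long, 10 thick along y, from 52 to 64 above the underside, on a thin upright at each end; nothing in the basket rises above 25 elsewhere. Origin: centre of the underside, z up. 0.2 to 0.35 kg, loose, stands on the bench. The half-turned basket is as good.
- ring_basket_grip (a point): Centre of the ring basket's bar handle, 58 mm above its underside; the bar runs along this frame's x, so fingers close along y.
- bur_basket: The same basket and handle, but holding dark steel burs (thin pins with small round heads) instead of gold rings: not to be moved. Which basket stands where changes.
- lid: Flat blue plastic lid of the cleaner, 130 mm (its x) by 180 mm (its y), 6 mm thick, lying on the bench. A white bar handle runs along its x above its centre: 80 long, 12 thick along y, from 30 to 42 above the underside, on a post at each end. Origin: centre of the underside, z up. 0.16 to 0.28 kg, loose. Lies flat on the cleaner's top without a lip; the half-turned lid is as good.
- lid_grip (a point): Centre of the lid's bar handle, 36 mm above its underside; the bar runs along this frame's x, so fingers close along y.
- cleaner: White ultrasonic cleaner, fixed to the bench: housing 170 mm (its x) by 220 mm (its y), 120 mm high, with a flat top and an open empty steel tank in its middle, 100 (x) by 150 (y), 80 deep. Its x is turned up to 15 degrees from the world's. Origin: centre of the underside, z up.
- tank_floor (a point): Centre of the tank's floor, 40 mm above the bench; axes as the cleaner. The ring basket's underside centre belongs here, its long side along the tank's long side (y).
- tank_rim (a point): Centre of the tank's opening, level with the cleaner's flat top, 120 mm above the bench; axes as the cleaner. The lid's underside centre belongs here, its long side along the tank's long side (y). The handle of the seated basket ends 16 mm below this level.
Not all that is in view belongs to the job. Leave any pink look-alike of the lid alone.

How it is judged:
By the outcome, as a careful person would: the job done as asked, in the order asked, and still so for the second after the job is handed in, with the robot touching nothing.
It also fails if it takes over 72 s, if anything falls off the work surface, if the arm or the gripper's body presses on something with over 40 N, if the wrist force passes 120 N, or if a joint passes its speed limit or range.

ROBOT

A 6-joint arm with a two-finger parallel gripper is mounted at the origin on the work surface. World frame = base frame: x ahead of the robot, y to its left, z up, the work surface at z = 0. Lengths are in m, angles in rad, forces in N, time in s.
With the tool pointing down it reaches from about 0.3 to 0.85 m from the base axis. Payload 4.2 kg.
Tool frame: the origin (TCP) lies midway between the tips of the shut fingers; the grasp point (between the pads) lies 19 mm behind it (manip.tcp_to_grasp is the distance from the TCP to the grasp point, in m); z points along the fingers, y is the line along which they close (so a half turn about z gives the same grasp; the last joint's range is limited). The gripper opens to 91 mm and grips with 3 to 60 N. Pads are 32 mm wide; open, the fingers measure 118 mm over their backs; the gripper's body (76 mm by 178 mm) begins 60 mm behind the grasp point.
Start: joints at [-1.358, 0.32, 1.565, -0, 1.257, -0.02], TCP at [0.133, -0.56, 0.214] pointing down, gripper open.
Joint ranges: [-3.11, 3.11], [-0.84, 2.01], [0.21, 2.61], [-1.34, 4.49], [0.05, 2.63], [-2.56, 2.56]. Speed limits (rad/s): [2.57, 2.57, 3.14, 3.14, 3.14, 3.14].

INTERFACE

Orientations are given as a unit quaternion [w, x, y, z].
In Python, from bench import monitor, optics, job, manip gives the robot as it stands.
- The arm moves only by the tool send_rows, never from a script. Its argument "steps" is a list of rows, each a list of 4 numbers: the shift along the world's x, y, z in cm, then the turn about the world's z in rad. A call has 1 to 8 rows; each row shifts and turns the commanded pose from where the row before left it; what a row does not reach is not made up. A row lasts 1/8 s, in which the tool goes at most 62.5 mm and 10.7 degrees, less where a joint would pass 70% of its speed; a pose out of reach is approached as far as the arm can. A call with a gripper value outside its range is refused whole. "fingers" is the finger opening in cm, from 0 to 9.12, set as the call begins (left out, the last holds). The fingers move at their own pace and stop on an object; "force" is the grip in N (left out, the last holds). Time passes only in rows, so rows that do not move let the fingers close. It gives the time, the measured TCP pose, the force, the opening and the grip force at its end, in the units of the state.
- monitor.get_state(): the state, without advancing time (a new reading comes with each control period).
- optics.snapshot(name): name is "side" or "top"; returns (picture, depth): 384x512x3 uint8, red, green, blue; 384x512 float32, m along the optical axis (not along the pixel's ray), 0 where there is no reading.
- optics.camera_model(name): a dict with "mtx" (3x3 intrinsics, pixels), "k1" (the pictures are not rectified: a ray, as slopes to the right and down, at radius r is drawn at 1 + k1 r^2 times it, then the intrinsics apply), "extrinsics" (4x4, takes a point from camera to world coordinates). Camera axes: x right, y up, looking along -z (the intrinsics and any distortion apply to the point x, -y, -z); pixel columns grow to the right and rows downward; lengths in m; the calibration is good to about 2 mm. A picture is of the moment at which its call begins. camera_model takes no time and is no camera call.
- job.close_job(): hands the job in; it is judged then, once.
The state is a dict: "time_s": time; "joint_pos": joint angles; "qvel": joint speeds; "effort": joint torques, N m; "tool_pos": TCP position; "orientation": TCP orientation; "force": force on the tool from outside, world axes, zero at the start; "ft_torque": the same for the moment, N m; "grip_width": finger opening in m; "finger_force": force on a finger pad.
Only numpy, scipy, OpenCV 4.12 (cv2) and the standard library are available. Lean on these libraries where they do the work, as an engineer would, in place of code of your own. Each camera call takes 0.05 s, during which the arm holds its last target. There are 200 camera calls.

## Working session

There is one attempt and no reset: what is moved stays moved. The work goes in short steps, Python scripts to look and compute and a tool call to move; the robot and the scene stay as the last step left them, time stands still between calls to the robot, and variables do not carry over. Pictures are saved under pics/ and viewed, at most 10 in all, crops included, and the job is handed in when it is done.

Besides the shell and the picture viewer there is one more tool, called as name(argument=value, ...) on one line, values as JSON. send_rows: Moves the arm, as the interface text tells. Its arguments: {"type":"object","properties":{"steps":{"type":"array","items":{"type":"array","items":{"type":"number"}}},"fingers":{"type":"number"},"force":{"type":"number"}},"required":["steps"]}

```bash
mkdir -p pics; ls; cat > h.py <<'E'
import numpy as np, cv2
from bench import monitor, optics, job, manip
def cloud(name, depth):
    """world xyz per pixel from depth"""
    m=optics.camera_model(name); K=np.array(m["mtx"]); T=np.array(m["extrinsics"])
    h,w=depth.shape; u,v=np.meshgrid(np.arange(w),np.arange(h))
    s=cv2.undistortPoints(np.stack([u,v],-1).reshape(-1,1,2).astype(float),K,np.array([m["k1"],0,0,0.])).reshape(h,w,2)
    P=np.stack([s[...,0]*depth,-s[...,1]*depth,-depth],-1)
    return P@T[:3,:3].T+T[:3,3]
def snap(name):
    p,d=optics.snapshot(name); return p,d,cloud(name,d)
E
python3 - <<'E'
from h import *
print(monitor.get_state())
for n in("top","side"):
    p,d,c=snap(n); m=optics.camera_model(n); print(n,m)
    np.savez(f"{n}0.npz",p=p,d=d,c=c)
    cv2.imwrite(f"pics/{n}0.png",p[...,::-1])
E
```

```text
pics
{'time_s': 0.0, 'joint_pos': array([-1.35801295e+00,  3.20305890e-01,  1.56563820e+00, -4.07181851e-05,
        1.25740849e+00, -2.00233124e-02]), 'qvel': array([-0.00019892, -0.00144611, -0.00099205, -0.00110419, -0.00080912,
        0.00045087]), 'effort': array([-4.57137560e-06, -4.12460589e+01, -2.31975693e+01,  7.26674125e-02,
        4.58092033e-02, -1.58186704e-04]), 'tool_pos': array([ 0.13252914, -0.55901346,  0.2131281 ]), 'orientation': array([-8.74014572e-04,  9.93231661e-01,  1.16146857e-01, -1.03951599e-04]), 'force': array([ 0.41286259, -0.48882026,  0.13669001]), 'ft_torque': array([0.03765134, 0.03411049, 0.02052763]), 'finger_force': 0.0, 'grip_width': 0.09096766563300593}
top {'mtx': array([[473.41027602,   0.        , 259.55302914],
       [  0.        , 473.41027602, 196.37500662],
       [  0.        ,   0.        ,   1.        ]]), 'k1': -0.14287151446531715, 'extrinsics': array([[ 1.12550035e-02,  9.92357255e-01, -1.22883697e-01,
         2.52397574e-01],
       [-9.99935475e-01,  1.13589466e-02,  1.45306888e-04,
         5.00868542e-02],
       [ 1.54002570e-03,  1.22874133e-01,  9.92421068e-01,
         1.51902416e+00],
       [ 0.00000000e+00,  0.00000000e+00,  0.00000000e+00,
         1.00000000e+00]])}
side {'mtx': array([[420.78803706,   0.        , 254.34731301],
       [  0.        , 420.78803706, 187.46781612],
       [  0.        ,   0.        ,   1.        ]]), 'k1': -0.06327822476018036, 'extrinsics': array([[-0.92089351,  0.29007518, -0.26040646,  0.11913087],
       [-0.3898111 , -0.68258639,  0.61816109,  0.79174733],
       [ 0.00156328,  0.67076986,  0.7416639 ,  0.98683321],
       [ 0.        ,  0.        ,  0.        ,  1.        ]])}
```

View pics/top0.png

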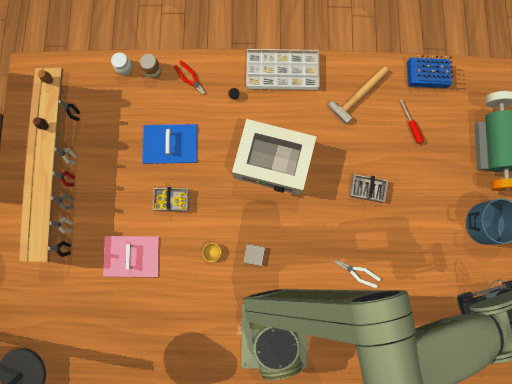

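View pics/side0.png

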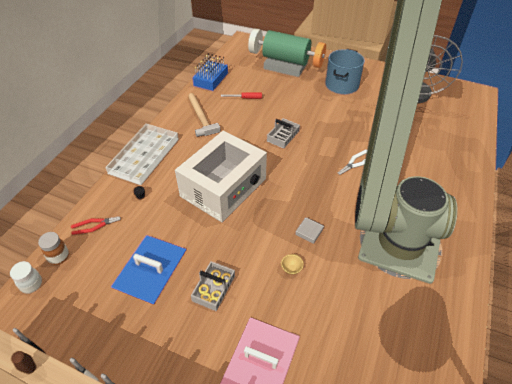

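The top view shows the ring basket at about (171,200), the blue lid at (170,143), the cleaner at (274,156), the bur basket at (370,188) and the pink decoy at (131,256). The side view shows the same objects, with rings at (213,287), lid at (150,268) and cleaner at (222,175).

```bash
cat > meas.py <<'E'
from h import *
def rect(xy):
    (cx,cy),(w,h),a=cv2.minAreaRect((xy*1000).astype(np.float32))
    if w<h: w,h,a=h,w,a-90   # a = direction of the long side
    a=(a+90)%180-90
    return np.round([cx,cy,w,h,a],1)
def biggest(m):
    m=cv2.morphologyEx(m.astype(np.uint8),cv2.MORPH_OPEN,np.ones((2,2)))
    n,l,s,_=cv2.connectedComponentsWithStats(m); return l==1+np.argmax(s[1:,4])
def region(c,x0,x1,y0,y1): return (c[...,0]>x0)&(c[...,0]<x1)&(c[...,1]>y0)&(c[...,1]<y1)
E
python3 - <<'E'
from meas import *
for n in("top","side"):
    f=np.load(n+"0.npz"); p,d,c=f["p"],f["d"],f["c"]; hsv=cv2.cvtColor(p,cv2.COLOR_RGB2HSV); H,S,V=[hsv[...,i].astype(int) for i in range(3)]
    if n=="top":
        for u,v in((171,200),(170,143),(274,156),(370,188)): print(u,v,c[v,u])
    ok=d>0; z=c[...,2]
    bx=region(c,.2,.7,.05,.5)
    lid=biggest(ok&bx&(abs(H-108)<12)&(S>120)&(z<.03)); print(n,"lid plate",lid.sum(),rect(c[lid][:,:2]),np.median(z[lid]))
    lc=c[lid][:,:2].mean(0)
    hb=biggest(ok&(S<70)&(V>140)&(z>.02)&(z<.06)&(np.linalg.norm(c[...,:2]-lc,axis=-1)<.07)); print(n,"lid bar",hb.sum(),rect(c[hb][:,:2]),np.percentile(z[hb],[10,50,90]))
    t=biggest(ok&(z>.11)&(z<.135)&region(c,.25,.65,-.15,.25)); print(n,"top",t.sum(),rect(c[t][:,:2]),np.median(z[t]))
    r=biggest(ok&(abs(H-27)<6)&(S>150)&region(c,.33,.48,.2,.4)&(z>0.002)); print(n,"rings",r.sum(),c[r].mean(0))
    b=biggest(ok&(z>.008)&region(c,.3,.47,.18,.38)); print(n,"basket",b.sum(),rect(c[b][:,:2]))
    k=biggest(ok&(z>.045)&(z<.08)&region(c,.3,.47,.18,.38)); print(n,"bar",k.sum(),rect(c[k][:,:2]),np.percentile(z[k],[10,50,90]))
E
```

```text
171 200 [0.42479374 0.33620829 0.00482003]
170 143 [0.61388128 0.34686891 0.00324248]
274 156 [0.56641897 0.00520027 0.03637883]
370 188 [ 0.46258849 -0.29492754  0.06635421]
top lid plate 1880 [448.1 264.5 541.6 209.3  26.5] 0.0057488617347672966
top lid bar 88 [437.3 217.5 496.3  50.5  36.4] [0.00862756 0.03959929 0.04539376]
top top 2474 [462.6  23.9 420.4 227.3 -14.2] 0.11938217263685336
top rings 42 [0.41706538 0.3111622  0.00807719]
top basket 252 [368.8 208.4 381.7  93.4  67.4]
top bar 84 [332.  209.7 351.1  62.9  53.3] [0.00409508 0.06021923 0.06704244]
side lid plate 2418 [436.9 562.9 755.9 205.4 -51. ] 0.005440297584320075
side lid bar 149 [611.3 348.9  76.2  25.7   7.1] [0.01488082 0.03882463 0.04267128]
side top 2118 [ 422.   342.2 1054.2  252.6  -69.5] 0.1188164605030042Traceback (most recent call last):
  File "<stdin>", line 12, in <module>
  File "meas.py", line 9, in biggest
    n,l,s,_=cv2.connectedComponentsWithStats(m); return l==1+np.argmax(s[1:,4])
                                                             ~~~~~~~~~^^^^^^^^^
    return _wrapfunc(a, 'argmax', axis=axis, out=out, **kwds)
    return bound(*args, **kwds)
ValueError: attempt to get argmax of an empty sequence
```

```bash
cat >> meas.py <<'E'
def biggest(m):
    n,l,s,_=cv2.connectedComponentsWithStats(m.astype(np.uint8),connectivity=4); return l==1+np.argmax(s[1:,4])
def onplane(name,mask,z):
    c=cloud(name,np.ones(mask.shape)); o=np.array(optics.camera_model(name)["extrinsics"])[:3,3]
    r=c[mask]-o; return (o+r*((z-o[2])/r[:,2])[:,None])[:,:2]
def hull_fill(m):
    cs,_=cv2.findContours(m.astype(np.uint8),cv2.RETR_EXTERNAL,cv2.CHAIN_APPROX_NONE); o=np.zeros(m.shape,np.uint8)
    cv2.drawContours(o,[max(cs,key=len)],-1,1,-1); return o>0
E
cat > m1.py <<'E'
from meas import *
import sys
for n in("top","side"):
    f=np.load(n+"0.npz"); p,d,c=f["p"],f["d"],f["c"]; hsv=cv2.cvtColor(p,cv2.COLOR_RGB2HSV); H,S,V=[hsv[...,i].astype(int) for i in range(3)]
    ok=d>0; z=c[...,2]
    bx=region(c,.45,.75,.2,.5)
    lid=biggest(ok&bx&(abs(H-108)<12)&(S>120)&(z<.03)); print(n,"lid plate",lid.sum(),rect(onplane(n,lid,.006)),np.median(z[lid]))
    lc=onplane(n,lid,.006).mean(0)
    hb=biggest(ok&(S<70)&(V>140)&(z>.03)&(z<.06)&(np.linalg.norm(c[...,:2]-lc,axis=-1)<.07)); print(n,"lid bar",hb.sum(),rect(onplane(n,hb,.042)),np.percentile(z[hb],[10,50,90]))
    t=biggest(ok&(z>.113)&(z<.13)&region(c,.3,.7,-.15,.2)); print(n,"top",t.sum(),rect(onplane(n,t,.12)),np.median(z[t]))
    tf=hull_fill(t); inn=biggest(tf&~cv2.dilate(t.astype(np.uint8),np.ones((1,1))).astype(bool)); print(n,"opening",inn.sum(),rect(onplane(n,inn,.12)))
    bk=region(c,.3,.55,.2,.44)
    q=bk&ok&(z<.04)&(z>.002)&(abs(H-27)<6)&(S>150)&(V>130); print(n,"rings px",q.sum(),np.median(c[q],axis=0))
    b=biggest(bk&ok&(z>.022)&(z<.036)); print(n,"basket rim",b.sum(),rect(onplane(n,b,.03)),np.median(z[b]))
    k=biggest(bk&ok&(z>.05)&(z<.075)); print(n,"bar",k.sum(),rect(onplane(n,k,.064)),np.percentile(z[k],[10,50,90]))
    wood=bk&ok&(z<.01); print(np.median(z[wood]))
E
python3 m1.py
```

```text
top lid plate 1882 [612.2 348.  178.4 125.2 -89.6] 0.005852435182283955
top lid bar 92 [611.5 347.7  79.4   9.8   2.4] [0.03719743 0.04158715 0.04595072]
top top 2494 [555.1   7.9 220.4 172.1  76.3] 0.11973352014617422
top opening 1554 [555.2   7.9 148.   98.5  76.2]
top rings px 138 [0.42131358 0.35160144 0.01278348]
top basket rim 47 [449.4 297.2  64.7  33.3  50.3] 0.02881701265467318
top bar 84 [424.3 332.7  69.2  11.7  -0.6] [0.05707149 0.06287302 0.06704244]
0.00017254543160205582
side lid plate 2422 [611.1 352.  178.6 127.8 -88.5] 0.005538249563322162
side lid bar 136 [609.7 353.5  82.5  15.4  -1.6] [0.03518436 0.04015515 0.04282448]
side top 2056 [553.4  12.9 225.  175.5  76.2] 0.11915601187175262
side opening 1099 [554.2  11.8 146.3  96.3  76.1]
side rings px 5 [0.42933345 0.35521629 0.01420246]
side basket rim 148 [424.  364.1  74.   62.6  -2.6] 0.028510437525262444
side bar 148 [4.235e+02 3.403e+02 7.260e+01 1.470e+01 4.000e-01] [0.05438339 0.06192074 0.06485769]
-0.00022312460170381687
```

send_rows(steps=[[2,3,2,0.1],[3.5,4.5,2,0.17],[3.5,5,2,0.17],[3.5,5,2,0.17],[3.5,5,0,0.17],[3.5,5,0,0.17],[3.5,5,0,0.17],[3.5,5,0,0.17]], fingers=7, force=30)

```text
time_s: 1.1
tool_pos: [0.3964, -0.1854, 0.2928]
orientation: [0.0, 0.722, 0.692, 0.0]
force: [0.5, -0.4, -0.6]
grip_width: 0.07
finger_force: 0.0
```

send_rows(steps=[[1,5,0,0.17],[1,5,0,0.17],[0.6,5,0,0.17],[0,5,0,0.17],[0,5,0,0.17],[0,5,0,0.17],[0,5,0,0.17],[0,5,0,0.17]])

```text
time_s: 2.1
tool_pos: [0.4213, 0.2144, 0.2926]
orientation: [-0.0, 0.126, 0.992, -0.0]
force: [0.6, -0.5, -0.2]
grip_width: 0.0696
finger_force: 0.0
```

send_rows(steps=[[0,5,0,0.17],[0,4,0,0.089],[0,2.5,0,0],[0,0,0,0],[0,0,0,0]])

```text
time_s: 2.72
tool_pos: [0.4216, 0.327, 0.2926]
orientation: [-0.0, -0.0, 1.0, -0.001]
force: [-0.4, -0.8, -0.3]
grip_width: 0.07
finger_force: 0.0
```

send_rows(steps=[[0.2,0.8,-3,0],[0,0,-5,0],[0,0,-5,0],[0,0,-4,0],[0,0,-1.8,0],[0,0,0,0],[0,0,0,0]])

```text
time_s: 3.6
tool_pos: [0.4246, 0.3357, 0.1061]
orientation: [0.001, 0.0, 1.0, 0.001]
force: [-0.4, 1.0, 0.7]
grip_width: 0.07
finger_force: 0.0
```

```bash
python3 - <<'E'
from h import *
def proj(n,P):
    m=optics.camera_model(n); T=np.array(m["extrinsics"]); q=(np.array(P)-T[:3,3])@T[:3,:3]; s=np.array([q[0],-q[1]])/-q[2]
    s=s*(1+m["k1"]*(s@s)); return np.array(m["mtx"])[:2,:2]@s+np.array(m["mtx"])[:2,2]
ims=[]
for n in("side","top"):
    p,d,c=snap(n); np.savez(f"{n}1.npz",p=p,d=d,c=c)
    st=monitor.get_state(); t=st["tool_pos"]; print(n,t)
    u=proj(n,t); print("tcp px",u, "tips", [proj(n,t+[0,s*.035,0]).round(1) for s in(-1,1)])
    x,y=np.int32(u); cr=p[y-45:y+45,x-60:x+60]; ims.append(cv2.resize(cr,None,fx=5,fy=5,interpolation=cv2.INTER_NEAREST))
    print(n,"crop origin",x-60,y-45)
cv2.imwrite("pics/a.png",ims[0][...,::-1])
E
```

```text
side [0.4246694  0.33589612 0.10632211]
tcp px [210.89844064 266.39752639] tips [array([217.3, 255.1]), array([204.2, 278.1])]
side crop origin 150 221
top [0.42458074 0.3360513  0.10630136]
tcp px [164.90301401 196.2002551 ] tips [array([176.4, 196.3]), array([153.5, 196.1])]
top crop origin 104 151
```

View pics/a.png

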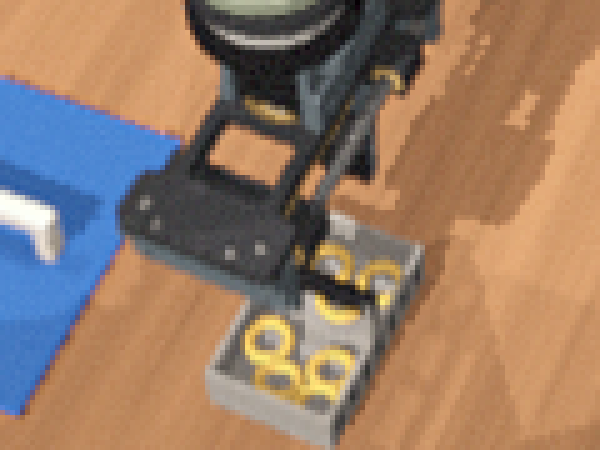

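The crop shows the open fingers straddling the ring basket's black bar (around crop (340,290), i.e. image (218,279)), with gold rings on both sides. I'll lower and grip.

send_rows(steps=[[0,0,-2.5,0],[0,0,-2,0],[0,0,-1.5,0],[0,0,-0.7,0],[0,0,0,0],[0,0,0,0]])

```text
time_s: 4.45
tool_pos: [0.4243, 0.3362, 0.0386]
orientation: [0.001, -0.0, 1.0, 0.0]
force: [0.4, 0.5, 0.2]
grip_width: 0.07
finger_force: 0.0
```

send_rows(steps=[[0,0,0,0],[0,0,0,0],[0,0,0,0],[0,0,0,0],[0,0,0,0],[0,0,0,0]], fingers=0, force=30)

```text
time_s: 5.2
tool_pos: [0.4238, 0.3358, 0.0379]
orientation: [-0.0, -0.0, 1.0, 0.0]
force: [0.3, -0.6, 0.7]
grip_width: 0.0127
finger_force: 0.0
```

send_rows(steps=[[0,0,0,0],[0,0,0,0],[0,0,0.5,0],[0,0,1.5,0],[0,0,3,0],[0,0,4,0],[0,0,4,0],[0,0,4,0]])

```text
time_s: 6.2
tool_pos: [0.4235, 0.3356, 0.2102]
orientation: [0.0, -0.0, 1.0, 0.0]
force: [0.0, 0.7, -2.2]
grip_width: 0.0096
finger_force: 30.0
```

send_rows(steps=[[0,0,2,0],[0,0,0,0],[0,0,0,0]])

```text
time_s: 6.58
tool_pos: [0.4231, 0.3353, 0.2271]
orientation: [-0.001, -0.0, 1.0, -0.001]
force: [0.6, -1.1, -3.5]
grip_width: 0.0098
finger_force: 30.0
```

```bash
python3 - <<'E'
from meas import *
for n in("side","top"):
    p,d,c=snap(n); np.savez(f"{n}2.npz",p=p,d=d,c=c)
    if n=="side": cv2.imwrite("pics/b.png",cv2.resize(p[150:330,120:360],None,fx=3,fy=3)[...,::-1])
s=monitor.get_state(); print(s["tool_pos"],s["grip_width"],s["force"],s["finger_force"])
E
```

```text
[0.4230669  0.33525038 0.22658062] 0.009484942567079416 [ 0.09711102  0.01632185 -2.35558613] 29.998747408390045
```

View pics/b.png

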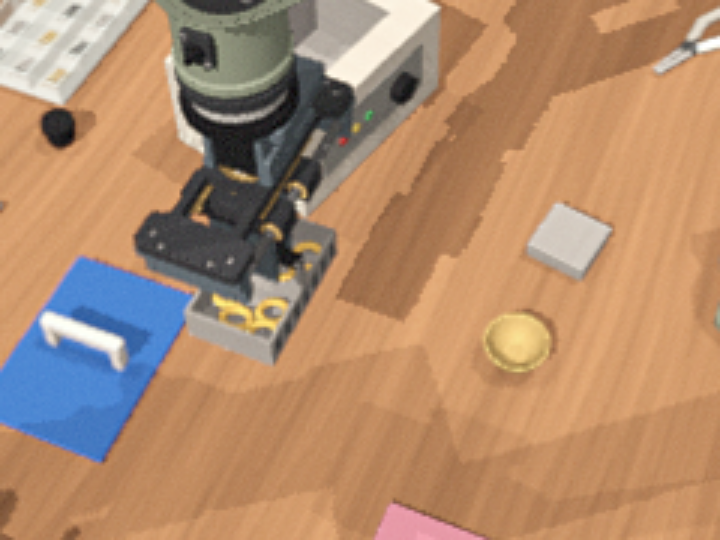

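The side view shows the ring basket hanging level from the gripper (crop (265,300)), clear of the lid. I'll carry it over the tank.

send_rows(steps=[[0.6,-1.5,0,0],[1.2,-3,0,-0.03],[1.6,-4,0,-0.03],[1.8,-4.5,0,-0.03],[1.8,-4.5,0,-0.03],[1.8,-4.5,0,-0.03],[1.6,-4,0,-0.03],[1.4,-3.5,0,-0.03]])

```text
time_s: 7.68
tool_pos: [0.5418, 0.038, 0.2273]
orientation: [-0.001, 0.106, 0.994, -0.0]
force: [-0.5, 0.8, -3.1]
grip_width: 0.0099
finger_force: 30.0
```

send_rows(steps=[[0.9,-2,0,-0.03],[0.5,-1,0,0],[0,0,0,0],[0,0,0,0],[0,0,0,0]])

```text
time_s: 8.3
tool_pos: [0.5555, 0.0118, 0.228]
orientation: [-0.0, 0.119, 0.993, 0.0]
force: [0.6, -0.0, -2.2]
grip_width: 0.0098
finger_force: 30.0
```

```bash
python3 - <<'E'
from meas import *
for n in("side","top"):
    p,d,c=snap(n); np.savez(f"{n}3.npz",p=p,d=d,c=c); z=c[...,2]; hsv=cv2.cvtColor(p,cv2.COLOR_RGB2HSV)
    r=region(c,.4,.7,-.15,.18)
    t=(d>0)&r&(z>.113)&(z<.127); print(n,"top",rect(onplane(n,biggest(t),.12)))
    b=biggest((d>0)&r&(z>.195)&(z<.225)&(hsv[...,1]<60)); print(n,"basket rim",b.sum(),rect(onplane(n,b,.216)),np.median(z[b]))
    if n=="side": cv2.imwrite("pics/c.png",cv2.resize(p[90:270,120:360],None,fx=3,fy=3)[...,::-1])
s=monitor.get_state(); print(s["tool_pos"],s["orientation"],s["grip_width"],s["force"])
E
```

```text
side top [553.8  12.6 224.7 174.5  76.2]
side basket rim 481 [552.3  20.2 128.7  89.5  76.5] 0.20980455963597033
top top [538.5  96.8  96.2  56.8 -12.5]
top basket rim 49 [525.2  20.8  60.6   9.9  77.9] 0.21460118608450496
[0.55556199 0.01152309 0.22800046] [9.56982460e-06 1.19069256e-01 9.92885944e-01 1.21395918e-04] 0.010052330806100546 [ 0.10453852 -0.51809581 -2.91795888]
```

View pics/c.png

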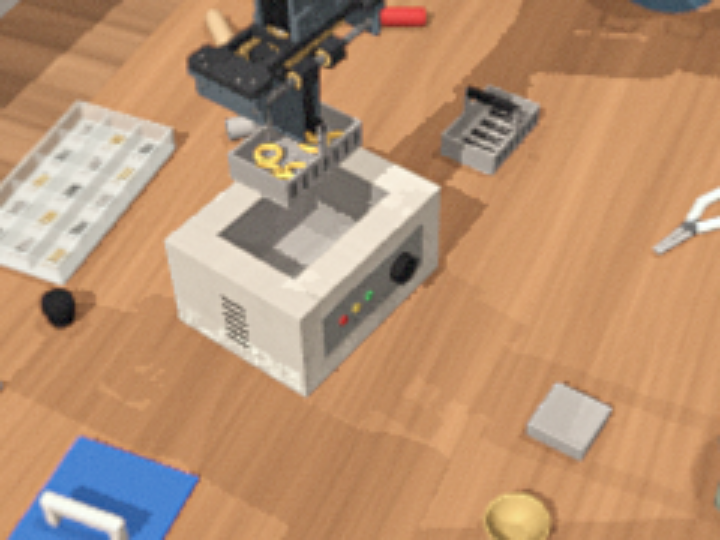

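The basket hangs over the tank, parallel to it (crop (295,150) above the opening at (300,225)). I'll lower it, slowing near the floor.

send_rows(steps=[[0,-0.2,-1,0],[0,0,-2,0],[0,0,-2,0],[0,0,-2,0],[0,0,-2,0],[0,0,-2,0],[0,0,-1.5,0],[0,0,-1,0]])

```text
time_s: 9.4
tool_pos: [0.5555, 0.0088, 0.0919]
orientation: [-0.0, 0.12, 0.993, -0.0]
force: [0.6, -0.3, -1.8]
grip_width: 0.0096
finger_force: 30.0
```

send_rows(steps=[[0,0,-0.5,0],[0,0,-0.3,0],[0,0,-0.2,0],[0,0,-0.2,0],[0,0,0,0],[0,0,0,0]])

```text
time_s: 10.15
tool_pos: [0.5559, 0.0088, 0.0811]
orientation: [0.0, 0.12, 0.993, 0.0]
force: [-0.5, -0.5, -2.4]
grip_width: 0.0097
finger_force: 30.0
```

send_rows(steps=[[0,0,-0.1,0],[0,0,-0.1,0],[0,0,0,0],[0,0,0,0]])

```text
time_s: 10.65
tool_pos: [0.5558, 0.0088, 0.0789]
orientation: [0.0, 0.12, 0.993, 0.0]
force: [-0.1, -0.5, -3.3]
grip_width: 0.0099
finger_force: 30.0
```

send_rows(steps=[[0,0,-0.1,0],[0,0,0,0],[0,0,0,0]])

```text
time_s: 11.02
tool_pos: [0.5558, 0.0088, 0.0779]
orientation: [0.0, 0.12, 0.993, 0.0]
force: [-0.9, -1.4, -2.4]
grip_width: 0.01
finger_force: 30.0
```

send_rows(steps=[[0,0,-0.1,0],[0,0,0,0],[0,0,0,0]])

```text
time_s: 11.4
tool_pos: [0.5558, 0.0088, 0.0779]
orientation: [0.0, 0.12, 0.993, 0.0]
force: [-3.8, -0.8, 5.0]
grip_width: 0.0102
finger_force: 30.0
```

Contact: the force rose from −2.4 to +5 N while the height stayed put. Release gently.

send_rows(steps=[[0,0,0,0],[0,0,0,0],[0,0,0,0],[0,0,0,0],[0,0,0,0]], fingers=4)

```text
time_s: 12.02
tool_pos: [0.5558, 0.0088, 0.0768]
orientation: [-0.0, 0.12, 0.993, 0.0]
force: [-0.0, -0.4, -0.2]
grip_width: 0.0401
finger_force: 0.0
```

send_rows(steps=[[0,0,1,0],[0,0,2,0],[0,0,4,0],[0,0,5,0],[0,0,4,0],[1,4,0,0.03],[1,5,0,0.03],[1,5,0,0.03]])

```text
time_s: 13.02
tool_pos: [0.5861, 0.15, 0.238]
orientation: [0.001, 0.075, 0.997, 0.0]
force: [0.3, 0.1, 0.2]
grip_width: 0.0401
finger_force: 0.0
```

send_rows(steps=[[1,5,0,0.03],[1,5,0,0.03],[1,5,0,0.03],[0,5,0,0.03],[0,0,0,0.03],[0,0,0,0],[0,0,0,0]], fingers=7)

```text
time_s: 13.9
tool_pos: [0.6159, 0.3475, 0.2375]
orientation: [0.0, 0.001, 1.0, -0.0]
force: [0.2, -0.5, 0.4]
grip_width: 0.0699
finger_force: 0.0
```

```bash
python3 - <<'E'
from meas import *
P=[]
for n in("side","top"):
    p,d,c=snap(n); np.savez(f"{n}4.npz",p=p,d=d,c=c); z=c[...,2]; hsv=cv2.cvtColor(p,cv2.COLOR_RGB2HSV)
    r=region(c,.4,.7,-.15,.18)&(d>0)
    t=biggest(r&(z>.113)&(z<.127)); inn=biggest(hull_fill(t)&~t); print(n,"top",rect(onplane(n,t,.12)),"opening",rect(onplane(n,inn,.12)))
    k=biggest(r&hull_fill(t)&(z>.092)&(z<.112)); print(n,"bar",k.sum(),rect(onplane(n,k,.104)),np.median(z[k]))
    b=biggest(r&hull_fill(t)&(z>.064)&(z<.077)); print(n,"basket rim",b.sum(),rect(onplane(n,b,.07)),np.median(z[b]))
    P.append(cv2.resize(p[110:220,160:290] if n=="side" else p[105:205,215:335],(480,400)))
cv2.imwrite("pics/d.png",np.hstack(P)[:, :, ::-1][:, :800] if 0 else cv2.resize(np.hstack(P),(800,333))[...,::-1])
s=monitor.get_state(); print(s["tool_pos"],s["orientation"],s["grip_width"],s["force"])
E
```

```text
side top [553.6  12.8 225.  175.1  76.2] opening [553.9  10.5 147.3  96.3  76.1]
side bar 350 [561.3  -3.5 147.7  96.2  76.4] 0.10217682060340977
side basket rim 77 [561.2 -50.7  72.6  50.1 -11.2] 0.07038232139443934
top top [555.2   7.8 220.4 171.9  76.3] opening [556.    8.8 151.5 100.3  77.2]
top bar 75 [556.3   8.1  71.    9.6 -13.4] 0.1043075229807311
top basket rim 28 [581.7 -31.5  50.5  13.9  60.3] 0.06828913300347983
[0.61599765 0.34753767 0.23747907] [2.31479549e-04 7.46951835e-04 9.99999692e-01 7.39845229e-05] 0.0700442764550937 [ 0.39306428 -0.47058725  0.0779721 ]
```

View pics/d.png

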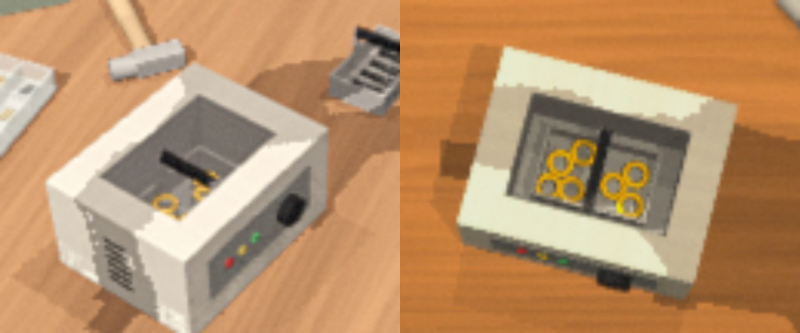

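The ring basket stands in the tank, centred and parallel, with the bar top at 0.104 m as expected (right picture, bar at (600,170)). The bur basket is untouched. Next is the lid.

send_rows(steps=[[-0.4,0.3,-3,0.01],[0,0,-5,0],[0,0,-5,0],[0,0,-4,0],[0,0,-2.5,0],[0,0,-1.5,0],[0,0,-0.8,0],[0,0,0,0]])

```text
time_s: 15.0
tool_pos: [0.6121, 0.3518, 0.0193]
orientation: [0.0, -0.005, 1.0, 0.0]
force: [-0.2, -0.4, 0.1]
grip_width: 0.0701
finger_force: 0.0
```

send_rows(steps=[[0,0,0,0],[0,0,0,0],[0,0,0,0],[0,0,0,0],[0,0,0,0],[0,0,0,0],[0,0,0,0],[0,0,0,0]], fingers=0)

```text
time_s: 16.0
tool_pos: [0.6118, 0.3516, 0.0189]
orientation: [-0.0, -0.005, 1.0, -0.0]
force: [-0.1, -1.1, 0.8]
grip_width: 0.0117
finger_force: 30.0
```

send_rows(steps=[[0,0,0.5,0],[0,0,1.5,0],[0,0,3,0],[0,0,4,0],[0,0,4,0],[0,0,3,0],[0,0,2,0],[0,0,0,0]])

```text
time_s: 17.0
tool_pos: [0.6127, 0.3524, 0.202]
orientation: [0.002, -0.005, 1.0, 0.001]
force: [-0.1, -0.3, -1.6]
grip_width: 0.012
finger_force: 30.0
```

send_rows(steps=[[-0.3,-2,0,0],[-0.6,-4,0,-0.03],[-0.8,-4.5,0,-0.04],[-0.8,-4.5,0,-0.04],[-0.8,-4.5,0,-0.04],[-0.8,-4.5,0,-0.04],[-0.8,-4.5,0,-0.03],[-0.6,-3.5,0,-0.03]])

```text
time_s: 18.0
tool_pos: [0.5545, 0.029, 0.1977]
orientation: [-0.001, 0.121, 0.993, -0.001]
force: [0.2, 0.1, -1.4]
grip_width: 0.0116
finger_force: 30.0
```

send_rows(steps=[[-0.2,-1.5,0,0],[0,-0.8,0,0],[0,0,0,0],[0,0,0,0],[0,0,0,0]])

```text
time_s: 18.62
tool_pos: [0.5549, 0.0096, 0.1988]
orientation: [-0.0, 0.119, 0.993, 0.0]
force: [0.8, 0.5, -2.2]
grip_width: 0.0116
finger_force: 30.0
```

```bash
cat > m5.py <<'E'
from meas import *
import sys
zt=float(sys.argv[1])
for n in("side","top"):
    p,d,c=snap(n); z=c[...,2]; hsv=cv2.cvtColor(p,cv2.COLOR_RGB2HSV); H,S=hsv[...,0].astype(int),hsv[...,1]
    r=region(c,.4,.7,-.2,.2)&(d>0)
    b=biggest(r&(abs(H-108)<12)&(S>120)&(z>.1)); print(n,"lid",b.sum(),rect(onplane(n,b,zt)),np.median(z[b]))
    A=np.c_[c[b][:,:2],np.ones(b.sum())]; print(" tilt",np.linalg.lstsq(A,c[b][:,2],rcond=None)[0][:2].round(3))
    t=biggest(r&(S<60)&(z>.113)&(z<.124)); print(n,"top",rect(onplane(n,t,.12)))
    cv2.imwrite(f"pics/{sys.argv[2]}_{n}.png",cv2.resize(p[90:250,130:330],None,fx=3,fy=3)[...,::-1])
s=monitor.get_state(); print(s["tool_pos"],s["orientation"],s["grip_width"],s["force"])
E
python3 m5.py 0.188 e
```

```text
side lid 1506 [552.1  16.  178.8 130.2  76.4] 0.1853878352528639
 tilt [0.    0.003]
side top [553.2  12.9 224.2 175.   76.5]
top lid 191 [535.4  90.2  55.3  32.6  -3. ] 0.1857193170683029
 tilt [ 0.017 -0.225]
top top [538.4 115.5  86.7  21.8  -8.4]
[0.55484157 0.00942176 0.19882539] [-4.90242141e-05  1.19147531e-01  9.92876555e-01  9.78642009e-05] 0.01178937878291506 [ 0.1799653  -0.70912692 -1.55645271]
```

View pics/e_side.png

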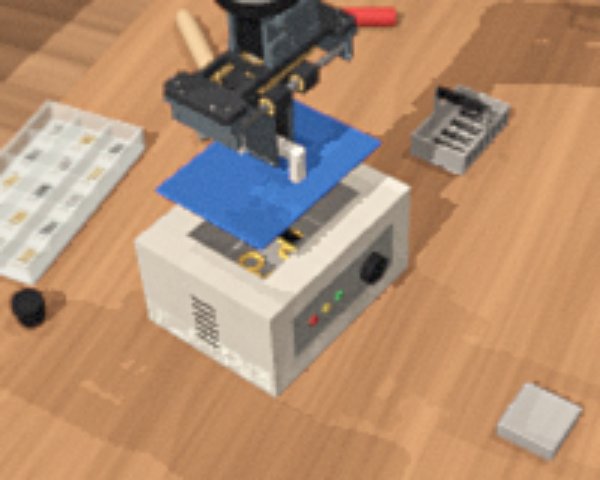

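The lid hangs level and parallel to the tank (crop (270,175)), centred within about 2 mm. I'll lower it onto the rim.

send_rows(steps=[[0,-0.1,-1,0],[0,0,-1.5,0],[0,0,-1.5,0],[0,0,-0.8,0],[0,0,-0.5,0],[0,0,-0.3,0],[0,0,0,0],[0,0,0,0]])

```text
time_s: 19.73
tool_pos: [0.5551, 0.0078, 0.1433]
orientation: [0.0, 0.12, 0.993, 0.0]
force: [0.5, -0.0, -1.3]
grip_width: 0.0115
finger_force: 30.0
```

send_rows(steps=[[0,0,-0.1,0],[0,0,-0.1,0],[0,0,0,0],[0,0,0,0]])

```text
time_s: 20.23
tool_pos: [0.5548, 0.0078, 0.1409]
orientation: [0.0, 0.12, 0.993, 0.0]
force: [-0.1, -0.1, -2.3]
grip_width: 0.0115
finger_force: 30.0
```

send_rows(steps=[[0,0,-0.1,0],[0,0,0,0],[0,0,0,0]])

```text
time_s: 20.6
tool_pos: [0.5547, 0.0078, 0.1399]
orientation: [-0.0, 0.12, 0.993, 0.0]
force: [0.7, 0.3, -2.1]
grip_width: 0.0114
finger_force: 30.0
```

send_rows(steps=[[0,0.1,-0.1,0],[0,0,0,0],[0,0,0,0]])

```text
time_s: 20.98
tool_pos: [0.5548, 0.0089, 0.1389]
orientation: [0.0, 0.12, 0.993, 0.0]
force: [0.4, -0.5, -1.1]
grip_width: 0.0118
finger_force: 30.0
```

send_rows(steps=[[0,0,-0.1,0],[0,0,0,0],[0,0,0,0]])

```text
time_s: 21.35
tool_pos: [0.5549, 0.0089, 0.1388]
orientation: [0.0, 0.12, 0.993, 0.0]
force: [-1.8, -0.5, 5.8]
grip_width: 0.0117
finger_force: 30.0
```

Contact (+5.8 N). Release, rise and clear the view.

send_rows(steps=[[0,0,0,0],[0,0,0,0],[0,0,0,0],[0,0,0,0],[0,0,0,0]], fingers=5)

```text
time_s: 21.98
tool_pos: [0.5548, 0.0088, 0.1378]
orientation: [-0.0, 0.12, 0.993, 0.0]
force: [-0.5, -0.3, -0.3]
grip_width: 0.0501
finger_force: 0.0
```

send_rows(steps=[[0,0,0.5,0],[0,0,2,0],[0,0,4,0],[0,0,4,0],[0,4,0,0],[0,5,0,0],[0,5,0,0],[0,5,0,0]])

```text
time_s: 22.98
tool_pos: [0.5547, 0.2003, 0.2434]
orientation: [0.0, 0.12, 0.993, 0.0]
force: [1.3, 0.3, -0.5]
grip_width: 0.0502
finger_force: 0.0
```

send_rows(steps=[[0,5,0,0],[0,5,0,0],[0,4,0,0],[0,0,0,0],[0,0,0,0]])

```text
time_s: 23.6
tool_pos: [0.5547, 0.3382, 0.2429]
orientation: [-0.0, 0.12, 0.993, -0.0]
force: [-0.7, -0.8, 1.0]
grip_width: 0.0498
finger_force: 0.0
```

```bash
python3 m5.py 0.126 f
```

```text
side lid 1595 [554.1  12.2 177.1 127.7  76.4] 0.1254336366011023
 tilt [0.    0.002]
side top [553.7  12.7 224.3 175.2  76.4]
top lid 2330 [555.2   8.1 177.6 127.5  76.3] 0.1257113107280705
 tilt [-0.002 -0.001]
top top [586.    0.  218.3 107.1  76.4]
[0.55491854 0.33754804 0.24321389] [ 1.08381449e-04  1.20239486e-01  9.92744900e-01 -1.36505164e-04] 0.04992185101540478 [0.48530711 0.36383632 0.08606435]
```

View pics/f_top.png

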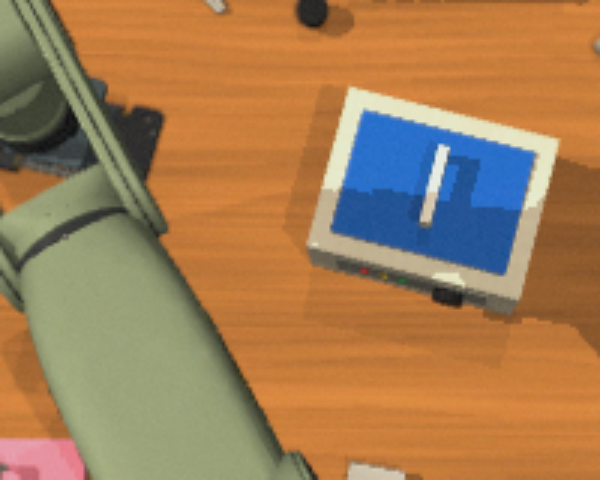

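The lid lies flat (top at 0.126 m), centred within 1 mm and square on the cleaner (crop (435,190)), and the arm is clear. Handing in.

```bash
python3 -c "from bench import job; print(job.close_job())"
```

```text
the job is handed in; nothing more can be done
None
```

The ring basket stands flat on the tank floor, the blue lid lies flat and square over the whole opening, the bur basket was left alone, and the job is handed in at about 24 s; no verdict came back.

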